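# Crank a heel lift fast in the bench screw clamp

### The job

Fit the loose crank fully home on the square spindle end of the screw clamp, then wind it clockwise (seen from above), pushing it round by its handle, through full turns until the sprung plate of the moving jaw has closed on the heel lift and holds it firmly against the fixed jaw, with the plate pressed in about 5 mm. Leave the crank seated on the spindle and let go of everything.

Things in the scene. Friction and masses are not known exactly. Their poses are not given: they have to be found in the camera images.
- clamp: grey screw clamp fixed to the bench: base 275 x 90 x 18 mm, 70 x 70 mm gear housing up to z 61 mm at one end, two 84 mm wide jaws up to z 53 mm along the rest. Origin: on the bench below the spindle axis. x points from the spindle along the base to the jaws (base from x -50 to +225 mm), z up. Place and yaw vary.
- spindle_seat (a point): centre of the top of the round steel collar (48 mm diameter) of the vertical spindle, 68 mm above the bench; the seated crank's hub rests on this collar. From here a 20 x 20 mm square end rises 24 mm, with a 6 mm tapered round nose above it (30 mm in all). x and y are square to the flats of the square and turn with it; z up.
- spindle (a joint): turns of the spindle, rad; grows clockwise seen from above. It starts between 0 and 1.2 and has a hard stop at 15.92. One turn moves the moving jaw 15 mm towards the fixed jaw. It stays where it is left; turning takes about 0.1 N m (1 to 2 N at the crank handle).
- fixed_jaw_face (a point): centre of the gripping face of the fixed jaw, at x +200 mm of the clamp; faces the moving jaw.
- pad_face (a point): centre of the gripping face of the steel plate (80 mm wide, 26 mm high) that stands on springs in front of the moving jaw; at spindle 0 it is 90 mm from the fixed jaw face. The plate meets the heel lift when it is about 60 mm from the fixed jaw face.
- pad_plate (a joint): how far the sprung plate is pressed back into the moving jaw, m: 0 free, 0.012 at most, 1200 N/m. With the heel lift in place it begins to grow at a spindle value of about 12.6, is 0.005 at about 14.7 and 0.008 at the spindle's stop.
- crank: loose 0.5 kg steel crank standing on its hub. Origin: centre of the hub's underside; z up. Hub 44 x 44 x 46 mm square block, 22 x 22 mm square socket 32 mm deep, open below, flats along x and y (fits four ways, a quarter turn apart). A flat arm 20 mm wide, 33 to 42 mm up, runs along +x to the handle at x 90 mm; a 30 mm ball at x -58 mm balances it: weight near the hub.
- crank_grip (a point): middle of the crank's upright wooden handle, 90 mm along the crank's x from the hub's centre and 68 mm above the hub's underside; a sleeve 23 mm thick that spins freely on its pin and stands from 44 to 96 mm above the hub's underside (just over the arm). Axes as the crank.
- heel_lift: black rubber heel lift, 60 x 62 x 12 mm, 50 g, lying flat and loose, a little askew, on the clamp's bed (18 mm above the bench) between the jaws. Origin: centre of its underside; its two parallel straight edges, 60 mm apart (across its x), face the jaws.

How it is judged:
On the way, in this order (a step that is already met when the one before it is completed fails the run):
1. the crank is fully seated on the spindle before any winding (horizontal distance between crank and spindle_seat below 0.005 m and z of crank in the frame of spindle_seat below 0.004 m and angle between crank's own z axis and vertical below 0.12 rad and value of joint spindle below 4 rad), for 0.2 s.
2. the seated crank has carried the spindle round through a full turn (horizontal distance between crank and spindle_seat below 0.006 m and z of crank in the frame of spindle_seat below 0.006 m and value of joint spindle above 7.6 rad).
At the end, for the whole second after the job is handed in: The heel lift lies flat, clamped against the fixed jaw (within 30 mm of the clamp's middle line), sprung plate pressed in over 3 mm (spindle at its stop is fine). Crank on the spindle: within 5 mm of its axis, under 4 mm above the collar, tilt under 0.12 rad. All at rest (value of joint pad_plate above 0.003 m and horizontal distance between crank and spindle_seat below 0.005 m and z of crank in the frame of spindle_seat below 0.004 m and angle between crank's own z axis and vertical below 0.12 rad and x of heel_lift in the frame of clamp between 0.16 and 0.18 m and y of heel_lift in the frame of clamp between -0.03 and 0.03 m and z of heel_lift in the frame of clamp below 0.028 m and linear speed of crank below 0.03 m/s and linear speed of heel_lift below 0.02 m/s); the robot touches nothing.
It also fails if it takes over 72 s, if anything falls off the work surface, if the arm or the gripper's body presses on something with over 40 N, if the wrist force passes 120 N, or if a joint passes its speed limit or range.

### The arm

A 7-joint arm with a two-finger parallel gripper is mounted at the origin on a cart in front of the work surface, level with it; the furniture and walls round the work are solid. World frame = base frame: x ahead of the robot, y to its left, z up, the work surface at z = 0. Lengths are in m, angles in rad, forces in N, time in s.
With the tool pointing down it reaches from about 0.4 to 0.9 m from the base axis. Payload 5.5 kg.
Tool frame: the origin (TCP) lies midway between the tips of the shut fingers; the grasp point (between the pads) lies 19 mm behind it (manip.grip_depth is the distance from the TCP to the grasp point, in m); z points along the fingers, y is the line along which they close (so a half turn about z gives the same grasp; the last joint's range is limited). The gripper opens to 92 mm and grips with 3 to 60 N. Pads are 19 mm wide; open, the fingers measure 130 mm over their backs; the gripper's body (75 mm by 190 mm) begins 47 mm behind the grasp point.
Start: joints at [0.263, 0.501, -0.427, 1.55, 0.221, 1.138, -0.21], TCP at [0.65, 0, 0.227] pointing down, gripper open.
Joint ranges: [-2.88, 2.88], [-0.31, 2.03], [-1.54, 1.56], [0.2, 2.42], [-1.41, 4.55], [0.19, 2.02], [-2.57, 2.57]. Speed limits (rad/s): [2.57, 2.57, 3.14, 3.14, 3.14, 3.14, 3.14].

### API

Orientations are given as a unit quaternion [x, y, z, w].
In Python, from bench import manip, effector, viewer gives the robot as it stands. Calls block until the motion is done:
- manip.move_pose(position, orientation): joint-space move of the TCP to a pose.
- manip.servo_line(position, ori=None, vel=0.15): straight line of the TCP; ori=None keeps the orientation; vel is the mean speed in m/s.
- manip.movej(angles): joint-space move.
- effector.open_jaws() and effector.close(f_grip=None): open the fingers fully, or close them until they stop; f_grip is the grip in N (None keeps the last).
- manip.sleep(seconds).
- manip.solve_ik(position, orientation): joint angles nearest the present ones, or None.
- viewer.get_image(name): name is "scene" or "side" or "wrist"; returns the picture (480x640x3 uint8, red, green, blue); there is no depth.
- viewer.get_calibration(name): a dict with "vfov" (degrees; the focal length in pixels is half the picture's height over the tangent of half this angle, whatever the lens; pixels are square), "cx", "cy" (the principal point, pixels), "dist_coeffs" ([k1, k2, p1, p2, k3] as OpenCV has them; the pictures are not rectified), "eye" and "attitude" of the camera in the world. Camera axes: x right, y down, z forward; pixel columns grow to the right and rows downward; lengths in m; the calibration is good to about 2 mm. A picture is of the moment at which its call begins: read the wrist's pose just before it. get_calibration takes no time and is no camera call; for the wrist camera it gives the pose at the moment of the call.
A pose or a line that the arm cannot do raises manip.PlanningError and nothing moves.
- manip.hand_in(): hands the job in, once; it reports no verdict.
Readings, each from a call of its own:
- manip.current_clock(): time.
- manip.current_q(): joint angles.
- manip.current_joint_velocities(): joint speeds.
- manip.current_tau(): joint torques, N m.
- manip.current_tool_pos(): TCP position.
- manip.current_tcp_rot(): TCP orientation.
- manip.current_force(): force on the tool from outside, world axes, zero at the start.
- manip.current_wrist_torque(): the same for the moment, N m.
- manip.current_finger_gap(): finger opening in m.
Only numpy, scipy, OpenCV 4.12 (cv2) and the standard library are available. Lean on these libraries where they do the work, as an engineer would, in place of code of your own. Each camera call takes 0.05 s, during which the arm holds its last target. There are 200 camera calls.

## Working session

There is one attempt and no reset: what is moved stays moved. The work goes in short steps, each a Python script; the robot and the scene stay as the last script left them, time stands still between calls to the robot, and variables do not carry over. Pictures are saved under pics/ and viewed, on a budget of 10 in all, crops included, one or two more only if the job needs it, and the job is handed in when it is done.

```bash
ls; mkdir -p pics
python3 - <<'E'
from bench import manip, effector, viewer
import cv2
for n in ["scene","side","wrist"]:
    print(n, viewer.get_calibration(n))
ims=[viewer.get_image(n) for n in ["scene","side","wrist"]]
for n,i in zip("abc",ims): cv2.imwrite(f"pics/{n}0.png",i[:,:,::-1])
print(manip.current_clock(), manip.current_tcp_rot(), manip.current_tool_pos(), manip.grip_depth)
E
```

```text
pics
scene {'vfov': 53.93189713772991, 'cx': 314.5117668813471, 'cy': 239.1698580565302, 'dist_coeffs': array([-0.11807076,  0.        ,  0.        ,  0.        ,  0.        ]), 'eye': array([0.013515  , 0.63438918, 0.48455205]), 'attitude': array([-0.35847547,  0.77866154, -0.46800377,  0.21483488])}
side {'vfov': 56.33438650671507, 'cx': 318.63747822605797, 'cy': 235.77614785075264, 'dist_coeffs': array([-0.03322995,  0.        ,  0.        ,  0.        ,  0.        ]), 'eye': array([ 0.49409519, -0.58254184,  0.54179409]), 'attitude': array([ 0.88067282, -0.07016936,  0.02390776, -0.46788895])}
wrist {'vfov': 65.6419548662588, 'cx': 318.07331781675276, 'cy': 237.7845870107298, 'dist_coeffs': array([-0.07200921,  0.        ,  0.        ,  0.        ,  0.        ]), 'eye': array([0.6495748 , 0.06571675, 0.38202304]), 'attitude': array([ 9.92204735e-01,  2.63400622e-04, -5.37946663e-04,  1.24617033e-01])}
0.15 [ 7.07105783e-01  7.07107371e-01 -5.16854205e-04 -5.57741144e-04] [ 6.49462071e-01 -5.82570764e-05  2.25912232e-01] 0.0188
```

View pics/a0.png

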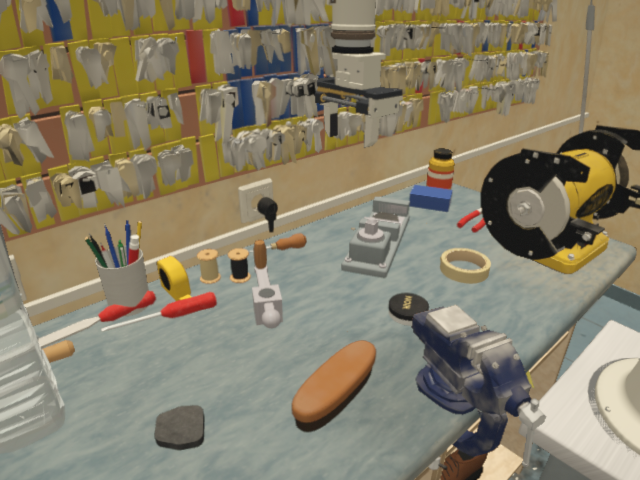

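View pics/b0.png

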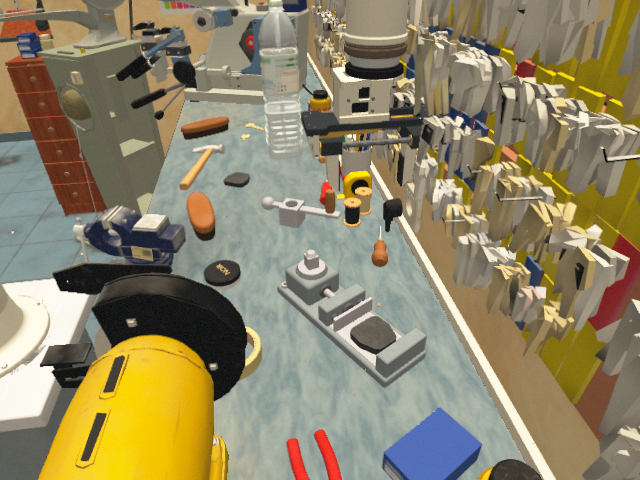

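View pics/c0.png

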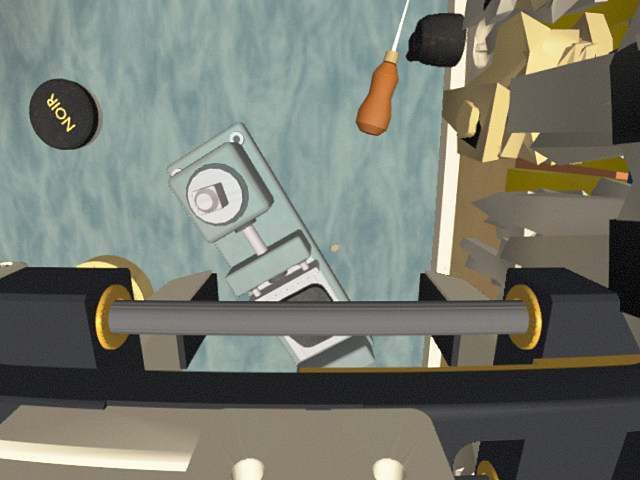

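The scene view shows the crank with its hub at about (267,293), ball at (271,316) and handle at (261,255). The side view has the hub at (291,212), ball at (268,203) and handle at (330,202). The spindle nose is at scene (372,222), side (311,252) and wrist (207,200). The wrist view also shows the clamp with its jaws running down and to the right. Next is rough triangulation, then wrist views from two places.

```bash
cat > h.py <<'E'
import numpy as np, cv2
from scipy.spatial.transform import Rotation as R
def K(c):
    f=240/np.tan(np.radians(c["vfov"])/2); return np.array([[f,0,c["cx"]],[0,f,c["cy"]],[0,0,1]])
def ray(c,p):
    u=cv2.undistortPoints(np.array([[p]],float),K(c),c["dist_coeffs"])[0,0]
    d=R.from_quat(c["attitude"]).apply([u[0],u[1],1]); return np.array(c["eye"]),d/np.linalg.norm(d)
def plane(c,p,z):
    o,d=ray(c,p); return o+d*(z-o[2])/d[2]
def tri(*cps):
    A=0;b=0;rs=[ray(c,p) for c,p in cps]
    for o,d in rs:
        P=np.eye(3)-np.outer(d,d);A=A+P;b=b+P@o
    x=np.linalg.solve(A,b); return x,[round(float(np.linalg.norm((np.eye(3)-np.outer(d,d))@(x-o)))*1e3,1) for o,d in rs]
def proj(c,X):
    r=R.from_quat(c["attitude"]).inv(); rv=r.as_rotvec(); t=-r.apply(c["eye"])
    return cv2.projectPoints(np.array(X,float).reshape(-1,3),rv,t,K(c),c["dist_coeffs"])[0][:,0]
def down(yaw):  # tool z down, tool y (closing line) at world angle yaw
    y=np.array([np.cos(yaw),np.sin(yaw),0]);z=np.array([0,0,-1.]);x=np.cross(y,z)
    return R.from_matrix(np.c_[x,y,z]).as_quat()
E
python3 - <<'E'
from h import *
from bench import manip, effector, viewer
np.set_printoptions(precision=4,suppress=True)
S,D,W=[viewer.get_calibration(n) for n in ["scene","side","wrist"]]
for n,a,b in [("handle top",(260,243),(331,191)),("ball",(271,316),(268,203)),("hub top",(266,293),(291,205)),("nose",(372,222),(311,251))]:
    print(n,*tri((S,a),(D,b)))
print(tri((S,(372,222)),(D,(311,251)),(W,(207,198))))
# candidate viewpoints over crank and clamp
for p in [(.6,.2,.25),(.6,.1,.25),(.55,.15,.3),(.6,.0,.3),(.55,-.15,.3),(.62,-.2,.3)]:
    print(p,manip.solve_ik(p,down(0)) is not None)
E
```

```text
handle top [0.6289 0.2342 0.0914] [1.9, 1.9]
ball [0.4986 0.3051 0.0394] [1.4, 1.4]
hub top [0.5485 0.2785 0.0442] [1.6, 1.6]
nose [0.5579 0.0262 0.0938] [3.2, 3.2]
(array([0.5597, 0.0248, 0.0931]), [3.8, 3.4, 2.5])
(0.6, 0.2, 0.25) True
(0.6, 0.1, 0.25) True
(0.55, 0.15, 0.3) True
(0.6, 0.0, 0.3) True
(0.55, -0.15, 0.3) True
(0.62, -0.2, 0.3) True
```

```bash
cat > look.py <<'E'
from h import *
from bench import manip, effector, viewer
import pickle
def view(tag,obj,yaw,z=.18,off=.05):
    x=np.array([-np.sin(yaw),np.cos(yaw)])
    p=np.r_[np.array(obj[:2])-off*x,z]
    manip.move_pose(p,down(yaw)); manip.sleep(.2)
    c=viewer.get_calibration("wrist"); im=viewer.get_image("wrist")
    cv2.imwrite(f"pics/{tag}.png",im[:,:,::-1]); pickle.dump(c,open(f"pics/{tag}.pkl","wb"))
    print(tag,manip.current_q().round(2),manip.current_clock()); return c,im
E
python3 - <<'E'
from look import *
ims=[]
for t,o,y in [("s1",(.559,.025),np.pi/2),("s2",(.559,.025),-np.pi/2),("k1",(.555,.275),-np.pi/2),("k2",(.555,.275),np.pi/2)]:
    try: ims.append(view(t,o,y)[1])
    except manip.PlanningError as e: print(t,e); ims.append(np.zeros((480,640,3),np.uint8))
m=np.vstack([np.hstack(ims[:2]),np.hstack(ims[2:])])
cv2.imwrite("pics/m1.png",cv2.resize(m,(800,600),interpolation=cv2.INTER_AREA)[:,:,::-1])
E
```

```text
s1 [ 0.47  0.55 -0.75  1.69  0.42  1.06  1.15] 1.6333
s2 [ 0.08  0.28 -0.21  1.95  0.07  0.91 -1.74] 4.3333
k1 [-0.29  0.4  -0.32  1.79  0.15  0.97 -2.24] 5.5667
k2 [ 0.29  0.94 -1.31  1.54  0.92  1.38  0.47] 8.1333
```

View pics/m1.png

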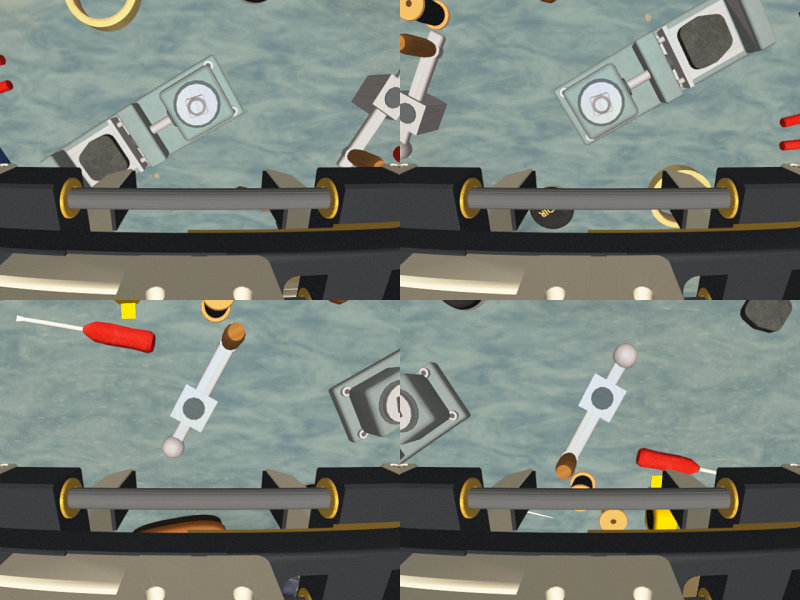

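The montage (each panel at 0.625 scale) puts the spindle at s1 (315,168) and s2 (322,166), full-resolution pixels. The hub disc is at k1 (310,174) and k2 (322,157). The hub, its round top mark and the spindle's square nose are all clear. I'll zoom in on those four.

Run:
```python
from h import *
t=[]
for n,c in [("s1",(315,168)),("s2",(322,166)),("k1",(310,174)),("k2",(322,157))]:
    i=cv2.imread(f"pics/{n}.png"); x,y=c[0]-50,c[1]-37
    i=cv2.resize(i[y:y+75,x:x+100],None,fx=4,fy=4,interpolation=cv2.INTER_CUBIC); t.append(i); print(n,"crop origin",x,y)
cv2.imwrite("pics/m2.png",np.vstack([np.hstack(t[:2]),np.hstack(t[2:])]))
```

```text
s1 crop origin 265 131
s2 crop origin 272 129
k1 crop origin 260 137
k2 crop origin 272 120
```

View pics/m2.png

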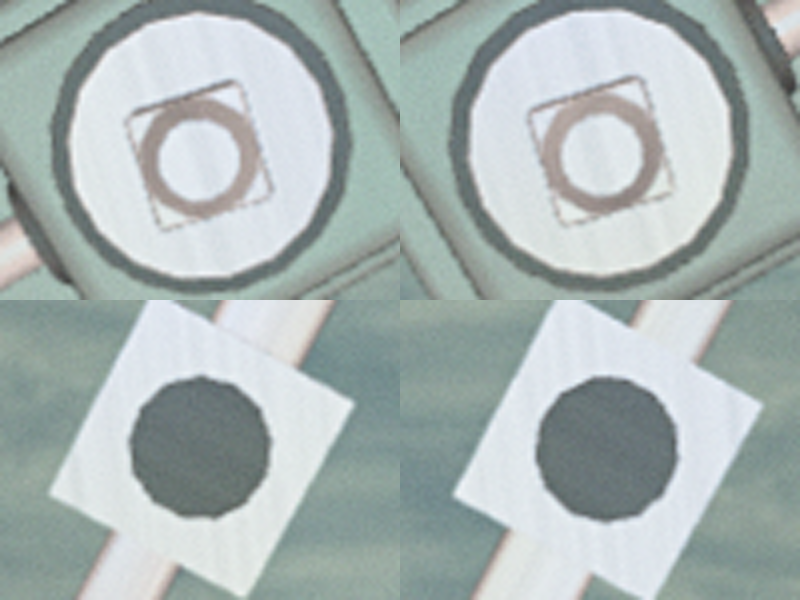

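The crops show the collar disc, tapered ring and square corners in s1 and s2, and the hub's top face with its dark disc in k1 and k2. For example, the s1 square corners in crop pixels are (126,116), (236,80), (272,187) and (161,230). I'll fit the discs by mask and triangulate across the views.

```bash
cat > m.py <<'E'
from h import *
import pickle
np.set_printoptions(precision=4,suppress=True)
O={"s1":(265,131),"s2":(272,129),"k1":(260,137),"k2":(272,120)}
C={n:pickle.load(open(f"pics/{n}.pkl","rb")) for n in O}
def big(mask,near):
    best=None
    for c in cv2.findContours(mask.astype(np.uint8)*255,cv2.RETR_LIST,cv2.CHAIN_APPROX_NONE)[0]:
        if len(c)<30 : continue
        e=cv2.fitEllipse(c)
        if np.hypot(*(np.array(e[0])-near))<12: print("  ell",np.array(e[0]).round(2),np.array(e[1]).round(1))
E
python3 - <<'E'
from m import *
for n in O:
    i=cv2.imread(f"pics/{n}.png").astype(int); x,y=O[n]
    g=i.mean(2); near=np.array([x+50,y+37]); sub=np.zeros(g.shape,bool); sub[y-5:y+80,x-5:x+105]=1
    print(n)
    if n[0]=="s":
        big((g>190)&sub,near)
        ch=i[:,:,2]-i[:,:,0]; print("  brown:"); big((ch>12)&sub&(np.hypot(*(np.indices(g.shape)[::-1]-near[:,None,None]))<18),near)
    else: big((g<150)&sub,near)
pt=lambda n,p:(C[n],np.array(p)/4-0.375+O[n])
s1=[(126,116),(236,80),(272,187),(161,230)]; s2=[(128,112),(240,76),(276,191),(160,226)]
for n,q in [("s1",s1),("s2",s2)]:
    P=np.array([plane(*pt(n,p),.092) for p in q]); d=np.roll(P,-1,0)-P
    print(n,"sq centre",P.mean(0),"sides",np.linalg.norm(d,axis=1),"ang",np.degrees(np.arctan2(d[:,1],d[:,0]))%90)
k=[("k1",[(354,402-300),(244,598-300),(50,494-300)]),("k2",[(763-400,405-300),(649-400,600-300),(453-400,495-300)])]
for n,q in k:
    P=np.array([plane(*pt(n,p),.046) for p in q]); d=np.diff(P,axis=0)
    print(n,"hub c",(P[0]+P[2])/2,"sides",np.linalg.norm(d,axis=1),"ang",np.degrees(np.arctan2(d[:,1],d[:,0])))
E
```

```text
s1
  ell [314.34 170.57] [19.4 19.6]
  ell [314.03 168.52] [32.3 34.1]
  ell [314.66 166.97] [64.1 64.9]
  brown:
  ell [314.   170.52] [22.9 23.4]
  ell [314.47 169.9 ] [27.5 28.2]
s2
  ell [321.9 167.2] [19.6 19.8]
  ell [321.83 165.62] [32.6 34.9]
  ell [321.62 164.1 ] [64.2 65. ]
  brown:
  ell [321.81 166.73] [25.6 27.4]
k1
  ell [309.56 173.43] [33.8 34.2]
k2
  ell [323.23 156.79] [34.2 34.9]
s1 sq centre [0.5596 0.0222 0.092 ] sides [0.0186 0.0181 0.0195 0.0192] ang [17.7646 19.1018 21.1217 16.6104]
s2 sq centre [0.5606 0.0222 0.092 ] sides [0.0189 0.0193 0.0198 0.019 ] ang [17.5444 18.1876 16.8088 15.5075]
k1 hub c [0.5494 0.2785 0.046 ] sides [0.0436 0.043 ] ang [150.9536  61.2741]
k2 hub c [0.5493 0.2788 0.046 ] sides [0.043  0.0431] ang [ -29.7197 -118.1556]
```

Run:
```python
from m import *
for t,a,b,z in [("nose top",(314.34,170.57),(321.9,167.2),.098),("collar",(314.66,166.97),(321.62,164.1),.068)]:
    print(t,*tri((C["s1"],a),(C["s2"],b)),plane(C["s1"],a,z)[:2],plane(C["s2"],b,z)[:2])
a,b=(309.56,173.43),(323.23,156.79)
print("hub",*tri((C["k1"],a),(C["k2"],b)),plane(C["k1"],a,.046)[:2],plane(C["k2"],b,.046)[:2])
from bench import manip
import math
for d in (17.8-90,17.8,107.8):
    # crank yaw d -> tool y at d+90 or d-90
    for s in (90,-90):
        y=math.radians(d+s); q=manip.solve_ik((.56,.0222,.2),down(y)); q2=manip.solve_ik((.549,.2786,.2),down(math.radians(-28.9+s)))
        print(d,s,None if q is None else q.round(2),None if q2 is None else q2.round(2))
```

```text
nose top [0.5604 0.0222 0.0949] [0.0, 0.0] [0.5601 0.0222] [0.5606 0.0222]
collar [0.5604 0.022  0.0582] [0.0, 0.0] [0.5598 0.0222] [0.5609 0.0221]
hub [0.5492 0.2788 0.0415] [0.0, 0.0] [0.5495 0.2787] [0.549  0.2787]
-72.2 90 [ 0.8   0.68 -1.26  1.79  0.7   1.2  -0.35] [ 0.31  0.81 -1.29  1.65  0.81  1.31 -0.06]
-72.2 -90 [-1.    0.76  1.36  1.85 -0.79  1.23 -2.22] [-1.27  0.7   1.13  1.71 -0.68  1.19 -2.03]
17.8 90 [ 0.87  0.89 -1.49  1.79  0.91  1.37  1.06] [ 0.31  0.81 -1.29  1.65  0.81  1.31 -0.06]
17.8 -90 [ 0.61  0.49 -0.9   1.8   0.43  1.07 -1.71] [-1.27  0.7   1.13  1.71 -0.68  1.19 -2.03]
107.8 90 [-1.    0.76  1.36  1.85 -0.79  1.23 -2.22] [ 0.31  0.81 -1.29  1.65  0.81  1.31 -0.06]
107.8 -90 [ 0.8   0.68 -1.26  1.79  0.7   1.2  -0.35] [-1.27  0.7   1.13  1.71 -0.68  1.19 -2.03]
```

The nose comes out at z 0.095 against 0.098 stated, and the hub top at 0.0415 against 0.046. Both are within what calibration allows over this baseline. The spindle is at (0.5604, 0.0222) with its square at 17.8° mod 90. The hub is at (0.5492, 0.2787) with crank yaw −28.9°. Next I grasp the hub across its y faces.

Run:
```python
from look import *
import math
y=math.radians(61.1)
effector.open_jaws()
manip.move_pose((.5492,.2787,.14),down(y))
manip.servo_line((.5492,.2787,.016),vel=.12)
f0=manip.current_force()
effector.close(40); print("gap",manip.current_finger_gap(),manip.current_tool_pos(),f0.round(1))
p=manip.current_tool_pos()
manip.servo_line((.5492,.2787,.2),vel=.15); manip.sleep(.2)
print("gap",manip.current_finger_gap(),manip.current_force().round(1),manip.current_wrist_torque().round(2))
manip.move_pose((.5604,.0222,.2),down(math.radians(17.8)))
manip.servo_line((.5604,.0222,.125),vel=.1); manip.sleep(.3)
print(manip.current_tool_pos(),manip.current_force().round(1),manip.current_clock())
a=viewer.get_image("scene");b=viewer.get_image("side")
t=np.hstack([cv2.resize(a[150:300,270:470],(400,300)),cv2.resize(b[170:320,210:410],(400,300))])
cv2.imwrite("pics/m3.png",cv2.resize(t,(800,300))[:,:,::-1])
```

```text
gap 0.0439652781925155 [0.54926019 0.27880517 0.016014  ] [ 0.5  0.8 -0.1]
gap 0.04348538162323885 [ 0.3 -0.1 -4.6] [ 0.02 -0.12 -0.04]
[0.5606932  0.02214589 0.12546873] [-0.1  0.3 -6.4] 14.7333
```

View pics/m3.png

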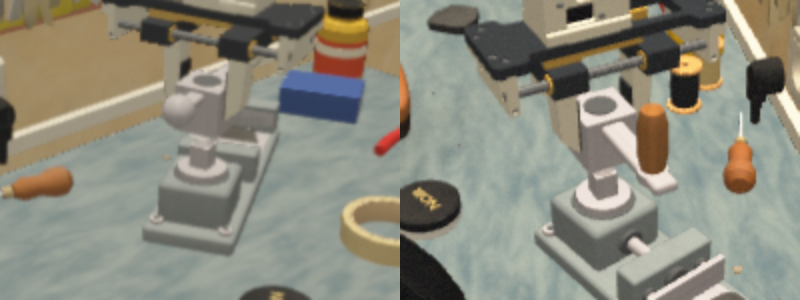

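The crank is held upright right above the spindle, aligned in both views (scene hub at about (205,120) over the nose at (200,155), side hub at (605,130)). The gap of 44 mm matches the hub. Now a guarded descent.

Run:
```python
from look import *
q=(.5604,.0222)
f0=manip.current_force(); z=.117
while z>=.0835:
    manip.servo_line((*q,z),vel=.04); f=manip.current_force()-f0
    print(round(z,4),manip.current_tool_pos().round(4),f.round(1))
    if f[2]>12: print("contact");break
    z-=.004 if z>.115 else .003
print(manip.current_wrist_torque().round(2),manip.current_finger_gap(),manip.current_clock())
```

```text
0.117 [0.56   0.0221 0.1165] [-0.8  0.2 -0.5]
0.113 [0.5601 0.0221 0.1127] [-0.3 -0.3  1.2]
0.11 [0.5603 0.0221 0.1098] [0.4 0.5 0.4]
0.107 [0.5602 0.0221 0.1068] [0.7 0.7 0.4]
0.104 [0.5602 0.0222 0.1038] [-0.4 -0.1  0.5]
0.101 [0.5602 0.0221 0.1007] [-0.4  0.3  1.5]
0.098 [0.5602 0.0222 0.0978] [-0.2  0.1 -0. ]
0.095 [0.5602 0.0221 0.0948] [-0.4 -0.2  1.2]
0.092 [0.5602 0.0221 0.0918] [0.4 0.4 1.1]
0.089 [0.5602 0.0222 0.0888] [-0.7 -0.6  1.4]
0.086 [0.5602 0.0221 0.0858] [ 1.   0.6 -0.1]
[-0.02 -0.05 -0.02] 0.04375169483721559 17.6833
```

It slid in freely. I'll lower it onto the collar, let go, check the seat, and get the clamp yaw for the starting spindle value.

Run:
```python
from look import *
import math
q=(.5604,.0222)
f0=manip.current_force()
manip.servo_line((*q,.0838),vel=.04); print(manip.current_tool_pos().round(4),(manip.current_force()-f0).round(1))
effector.open_jaws(); manip.sleep(.2)
manip.servo_line((*q,.20),vel=.2)
c,im=view("w1",(.5604,.0222),math.radians(17.8),z=.21,off=.05)
s=viewer.get_image("side"); 
t=np.hstack([cv2.resize(im,(400,300)),cv2.resize(s[190:340,230:430],(400,300))]); cv2.imwrite("pics/m4.png",t[:,:,::-1])
# clamp yaw from s1 (base edge on z=.018)
c1=pickle.load(open("pics/s1.pkl","rb"))
a,b=plane(c1,(333,88),.018),plane(c1,(67,248),.018); d=b-a; print("clamp yaw approx",math.degrees(math.atan2(d[1],d[0])))
# IK around the winding circle
for yaw in (17.8,0,-30,60):
    print(yaw,[manip.solve_ik((.5604+.09*math.cos(x),.0222+.09*math.sin(x),.123),down(math.radians(yaw))) is not None for x in np.radians([0,90,180,270])])
```

```text
[0.5607 0.0224 0.084 ] [-0.8 -0.5  2.1]
w1 [ 0.86  0.69 -1.25  1.74  0.69  1.23 -0.26] 20.35
clamp yaw approx -61.04548846079561
17.8 [True, True, True, True]
0 [True, True, True, True]
-30 [True, True, True, True]
60 [True, True, True, True]
```

View pics/m4.png

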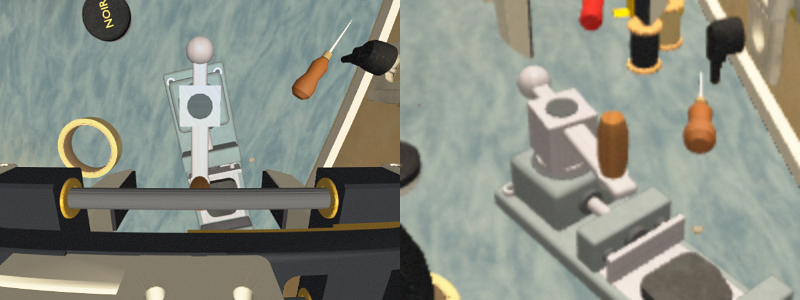

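The crank sits down on the collar, upright: hub disc at w1 (320,170) full-resolution, side (310,243). The clamp yaw is about −61°, so the spindle starts near 0.2 rad and needs about 14.5 rad of winding. I'll check the hub height, then grip the handle lightly and wind.

```bash
cat > wind.py <<'E'
from look import *
import math
C=np.array([.5604,.0222]); Z=.123; r=.09; Q=down(math.radians(17.8))
def at(a): return (C[0]+r*math.cos(a),C[1]+r*math.sin(a),Z)
def go(a0,total,n=24,lim=25):
    N=math.ceil(total/(2*math.pi/n)); f0=manip.current_force()
    for k in range(1,N+1):
        a=a0-total*k/N
        manip.servo_line(at(a),vel=.12); f=manip.current_force()
        u=np.array([math.cos(a),math.sin(a)]); t=np.array([u[1],-u[0]])
        if k%3==0: print(k,"turned %.2f rad %.1f tan %.1f z %.1f"%(a0-a,f[:2]@u,f[:2]@t,f[2]-f0[2]),"gap %.4f"%manip.current_finger_gap())
        if np.linalg.norm(f-f0)>lim: print("STOP",k,a0-a,f); break
    print("end angle",a,manip.current_clock()); return a
E
python3 - <<'E'
from wind import *
c=pickle.load(open("pics/w1.pkl","rb")); D=viewer.get_calibration("side")
print(tri((c,(320,170)),(D,(310.5,243.5))))
a0=math.radians(-72.2)
p=at(a0); manip.move_pose((p[0],p[1],.2),Q); manip.servo_line(p,vel=.15)
effector.close(8); print("gap",manip.current_finger_gap(),manip.current_force().round(1))
go(a0,2*math.pi/4)
E
```

```text
(array([0.56031193, 0.02234909, 0.11453907]), [0.8, 0.8])
gap 0.022648020906781603 [ 0.3 -0.4  0.3]
3 turned 0.79 rad 0.5 tan 0.5 z -1.1 gap 0.0230
6 turned 1.57 rad 0.7 tan 0.3 z 0.1 gap 0.0227
end angle -2.8309240467348022 24.475
```

Hub top is at 0.1145 (0.114 expected), so it's seated, and the winding runs smoothly. Continuing.

Run:
```python
from wind import *
a=go(-2.8309240467348022,14.5-math.pi/2)
print(math.degrees(a)%360)
s=viewer.get_image("side"); w=viewer.get_image("scene")
t=np.hstack([cv2.resize(s[220:370,270:470-30],(453,400)),cv2.resize(w[160:300,320:460],(347,400))]); cv2.imwrite("pics/m5.png",t[:,:,::-1]); cv2.imwrite("pics/side5.png",s[:,:,::-1])
```

```text
3 turned 0.78 rad 1.3 tan 0.9 z -0.2 gap 0.0230
6 turned 1.55 rad -1.2 tan 0.1 z 1.1 gap 0.0220
9 turned 2.33 rad -1.2 tan -0.5 z -0.4 gap 0.0227
12 turned 3.10 rad -0.6 tan -0.5 z -0.8 gap 0.0226
15 turned 3.88 rad 0.5 tan 0.9 z 0.2 gap 0.0226
18 turned 4.65 rad 3.9 tan 0.9 z 1.4 gap 0.0224
21 turned 5.43 rad 3.3 tan -0.1 z 1.5 gap 0.0227
24 turned 6.21 rad 3.4 tan 0.3 z 0.2 gap 0.0226
27 turned 6.98 rad -0.1 tan 1.0 z -0.1 gap 0.0224
30 turned 7.76 rad -1.8 tan -0.5 z -1.0 gap 0.0227
33 turned 8.53 rad -2.3 tan -0.7 z -0.6 gap 0.0226
36 turned 9.31 rad -1.2 tan -0.2 z -1.4 gap 0.0223
39 turned 10.08 rad 0.2 tan 1.0 z -0.7 gap 0.0225
42 turned 10.86 rad 3.7 tan -0.3 z 1.0 gap 0.0227
45 turned 11.64 rad 4.4 tan 1.3 z 1.5 gap 0.0228
48 turned 12.41 rad 2.3 tan -1.0 z -0.5 gap 0.0225
end angle -15.760127719939906 41.5583
177.01119706030636
```

View pics/m5.png

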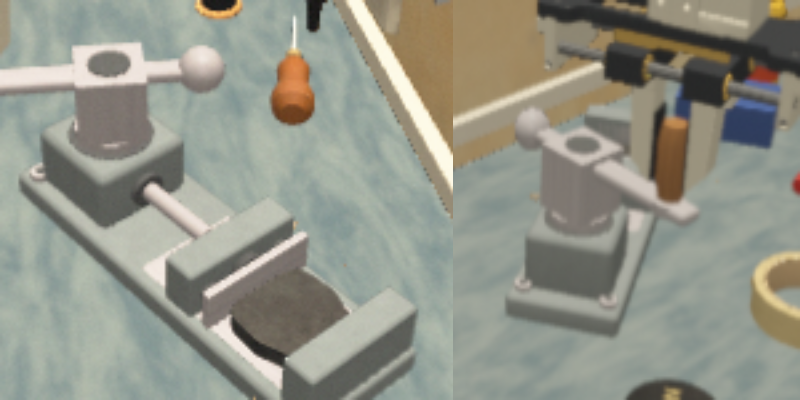

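The plate is on the heel lift and the lift is up to the fixed jaw (side crop: plate at about (255,280), lift (290,315), fixed jaw (350,345)). The crank is still down on the collar. I'll release, retract and measure the jaw gap from the wrist.

Run:
```python
from wind import *
effector.open_jaws(); manip.sleep(.2)
p=manip.current_tool_pos(); manip.servo_line((p[0],p[1],.22),vel=.2)
c,im=view("j1",(.634,-.11),math.radians(17.8),z=.2,off=.055)
cr=im[60:310,140:500]; cv2.imwrite("pics/j1c.png",cv2.resize(cr,(800,556))[:,:,::-1])
```

```text
j1 [ 0.9   0.82 -1.14  1.51  0.76  1.31 -0.01] 44.95
```

View pics/j1c.png

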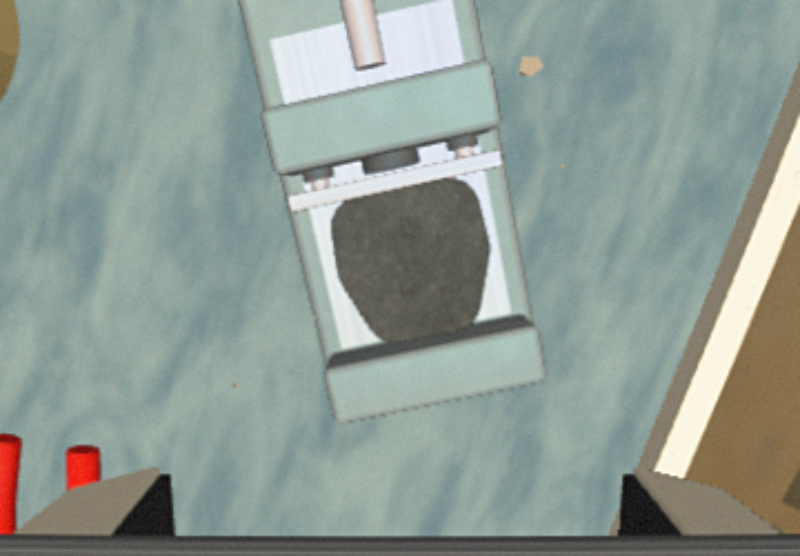

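The lift is held between the plate and the fixed jaw, centred, with a small visible gap between plate and moving jaw (crop: jaw edge (280,175)–(498,127), plate back edge about (290,197)–(500,152)). For comparison I need the same gap before winding, so I'll crop it from s2.

Run:
```python
import cv2,numpy as np
i=cv2.imread("pics/s2.png")[0:140,370:550]
cv2.imwrite("pics/s2j.png",cv2.resize(i,None,fx=4,fy=4,interpolation=cv2.INTER_CUBIC))
```

```text
(no output)
```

View pics/s2j.png

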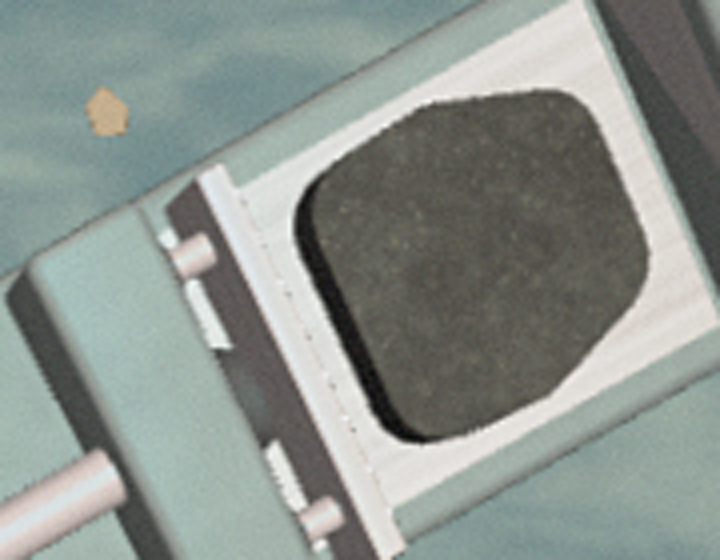

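Run:
```python
from h import *
import pickle,math
ax=np.array([math.cos(math.radians(-61)),math.sin(math.radians(-61))]);S=np.array([.5604,.0222])
def X(n,sc,o,p,z): 
    c=pickle.load(open(f"pics/{n}.pkl","rb")); return [round(float((plane(c,np.array(q)/sc+o,z)[:2]-S)@ax)*1e3,1) for q in p]
for n,sc,o,L in [("s2",4,(370,0),dict(jaw=[(140,205),(318,560)],back=[(200,178),(383,555)],front=[(222,165),(402,548)])),
 ("j1",800/360,(140,60),dict(jaw=[(280,175),(498,127)],back=[(290,197),(500,152)],front=[(293,210),(502,163)],fixed=[(328,367),(542,327)]))]:
    for k,p in L.items(): print(n,k,X(n,sc,o,p,.053 if k in("jaw","fixed") else .046))
```

```text
s2 jaw [90.5, 92.4]
s2 back [104.5, 106.2]
s2 front [109.0, 110.0]
j1 jaw [128.0, 126.6]
j1 back [136.2, 135.1]
j1 front [141.0, 139.1]
j1 fixed [200.1, 200.4]
```

The plate-to-jaw gap went from 13.9 mm to 8.4 mm, so the plate is pressed in about 5.5 mm. The plate is 60 mm from the fixed jaw face, which measures 200.2 mm against 200. In the side view after winding the hub disc is at (310.9,243.6), against (310.5,243.5) when first seated, so it hasn't lifted. Handing in.

```bash
python3 -c "
from bench import manip
print(manip.current_force().round(1),manip.current_clock()); manip.hand_in()"
```

```text
[-0.1 -0.2 -0.8] 44.95
the job is handed in; nothing more can be done
```

I fitted the crank on the spindle and wound it about 14.5 rad (2.3 turns) clockwise by its handle, using an 8 N grip. Then I let go, backed off and handed in at 45 s. Hand-in gives no verdict, so success is judged only from my own checks.

- **Crank seat:** before winding, the hub top measured z 0.1145 m (0.114 expected). After winding, the hub sat within half a pixel of the same place in the side view.
- **Clamping:** the plate is pressed in about 5.5 mm (±1 mm), from the plate-to-jaw gap before and after. Its face is 60 mm from the fixed jaw, and the heel lift lies between them near the middle.
- **Forces:** about 4 N at most in the winding readings I printed, and near zero at hand-in with nothing held.
- **What disagreed:** heights from the first pair of wrist views read low. The nose was 3 mm low, the hub top 4.5 mm and the collar 10 mm. I put this down to the short baseline; the free descent onto the collar and the later seated-hub height agreed with the stated sizes.

I viewed 10 pictures.

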